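# Sweep finished culture dishes into the discard tray

## Task

Clear the worktop: using the fingers as a broom, gently sweep the three covered petri dishes along the surface, through the open side of the blue tray, until each lies flat and wholly inside it. Only push them; never pick up, tip or flick a dish, and leave the dropper bottle and the tally counter where they stand.

Things in the scene. Friction and masses are not known exactly. Their poses are not given: they have to be found in the camera images.
- dish_a: covered clear petri dish with cream contents, a flat disc 60 mm in diameter and 15 mm high, about 22 g, lying flat and loose on the worktop; the origin is the centre of its underside and its z axis points up. It slides when pushed level on its rim and stops when the push stops
- dish_b: second covered clear petri dish with cream contents, a flat disc 60 mm in diameter and 15 mm high, about 22 g, lying flat and loose on the worktop; the origin is the centre of its underside and its z axis points up. It slides when pushed level on its rim and stops when the push stops
- dish_c: third covered clear petri dish with cream contents, a flat disc 60 mm in diameter and 15 mm high, about 22 g, lying flat and loose on the worktop; the origin is the centre of its underside and its z axis points up. It slides when pushed level on its rim and stops when the push stops
- tray: blue plastic tray fixed to the worktop to the left of the dishes, 270 mm (its x) by 140 mm (its y), walls 26 mm high and 4 mm thick with a slightly rounded rim on three sides (both ends in x, and the back at +y); the side at -y is fully open, 262 mm wide. Its floor is 2 mm thick and a shallow ramp 15 mm long leads up to it from the worktop. The origin is the centre of its underside; +y points from the open side into the tray. Inside is room for the three dishes side by side
- tray_mouth (a point): middle of the tray's open edge, at floor height (2 mm), where the ramp meets the floor; same axes as the tray
- bottle: white dropper bottle with a black top and violet band, 34 mm across and 93 mm tall, standing loose beyond the dishes; origin at the centre of its underside; leave it alone
- counter: round pale hand tally counter lying loose on its back beyond the dishes, 57 x 70 mm and 21 mm high (a tall microscope under a plastic cover stands to the right of the work, an obstacle to the arm); origin at the centre of its underside; leave it alone

How it is judged:
At the end, for the whole second after the job is handed in: All three dishes lie flat on the tray's floor (within 8 mm of the worktop's height, tilt under 0.15 rad), at rest, wholly inside: centre at least 29 mm past the open edge and between the walls (y of dish_a in the frame of tray between -0.041 and 0.07 m and x of dish_a in the frame of tray between -0.135 and 0.135 m and z of each of dish_a, dish_b, dish_c in the frame of tray below 0.008 m and angle between each of dish_a, dish_b, dish_c's own z axis and vertical below 0.15 rad and linear speed of each of dish_a, dish_b, dish_c below 0.02 m/s and y of dish_b in the frame of tray between -0.041 and 0.07 m and x of dish_b in the frame of tray between -0.135 and 0.135 m and y of dish_c in the frame of tray between -0.041 and 0.07 m and x of dish_c in the frame of tray between -0.135 and 0.135 m); the robot touches nothing.
It fails at once if a dish is lifted (underside more than 12 mm above the worktop) (height (world z) of any of dish_a, dish_b, dish_c above 0.012 m).
It fails at once if a dish is tipped by more than 0.35 rad (angle between any of dish_a, dish_b, dish_c's own z axis and vertical above 0.35 rad).
It fails at once if a dish falls off the worktop (height (world z) of any of dish_a, dish_b, dish_c below -0.02 m).
It fails at once if a dish is flicked (faster than 0.6 m/s) (linear speed of any of dish_a, dish_b, dish_c above 0.6 m/s).
It fails at once if the bottle or the tally counter is moved by more than 15 mm or the bottle tipped (distance of any of bottle, counter from where it was at the start of the episode above 0.015 m or angle between bottle's own z axis and vertical above 0.3 rad).
It also fails if it takes over 64 s, if anything falls off the work surface, if the arm or the gripper's body presses on something with over 40 N, if the wrist force passes 120 N, or if a joint passes its speed limit or range.

## Robot

A 6-joint arm with a two-finger parallel gripper is mounted at the origin on a cart in front of the work surface, level with it; the furniture and walls round the work are solid. World frame = base frame: x ahead of the robot, y to its left, z up, the work surface at z = 0. Lengths are in m, angles in rad, forces in N, time in s.
With the tool pointing down it reaches from about 0.375 to 0.975 m from the base axis. Payload 3.8 kg.
Tool frame: the origin (TCP) lies at the very end of the fingers, on their centre line; the grasp point (between the pads) lies behind it (grip_depth is the x of the grasp point in the tool frame, in m); x points along the fingers, y is the direction in which the jaws open and shut, and the axes are right-handed (so a half turn about x gives the same grasp; the last joint's range is limited). The gripper opens to 88 mm and grips with 3 to 60 N. Pads are 18 mm wide; open, the fingers measure 123 mm over their backs; the gripper's body (75 mm by 187 mm) begins 45 mm behind the grasp point.
Start: joints at [-1.159, 0.264, 1.604, -0, 1.274, -0.037], TCP at [0.293, -0.608, 0.239] pointing down, gripper open.
Joint ranges: [-2.63, 2.63], [-0.94, 2.18], [0.31, 2.57], [-1.31, 4.45], [0, 2.66], [-2.55, 2.55]. Speed limits (rad/s): [2.57, 2.57, 3.14, 3.14, 3.14, 3.14].

## Interface

Orientations are given as a rotation vector (axis times angle).
In Python, from bench import observe, snapshot, close_job, grip_depth gives the robot as it stands. The module is installed in compiled form; this text tells all that it offers.
- The arm moves only by the tool servo_tool, never from a script. Its argument "motion" is a list of rows, each an object with "claw": the opening, from 0 (shut) to 1 (fully open); "travel": the shift along the world's x, y, z in cm, a list of three; "spin": the turn about the world's z in rad. A call has 1 to 20 rows; each row shifts and turns the commanded pose from where the row before left it; what a row does not reach is not made up. A row lasts 1/10 s, in which the tool goes at most 50 mm and 8.59 degrees, less where a joint would pass 70% of its speed; a pose out of reach is approached as far as the arm can. A call is refused whole if a number of a shift passes 5 or a number of a turn 0.15, either way. A call with a gripper value outside its range is refused whole. The fingers move at their own pace and stop on an object; "squeeze" is the grip in N (left out, the last holds). Time passes only in rows, so rows that do not move let the fingers close. It gives the time, the measured TCP pose, the force and the opening at its end, in the units of the state.
- observe(): the state, without advancing time (a new reading comes with each control period).
- snapshot(name): name is "side" or "top"; returns a dict with "img" (480x640x3 uint8, blue, green, red), "fx", "fy", "cx", "cy" (pixels), "dist_coeffs" ([k1, k2, p1, p2, k3] as OpenCV has them; the pictures are not rectified), "rvec" (rotation vector, rad) and "tvec" (3), from world to camera coordinates, as OpenCV has them. Camera axes: x right, y down, z forward; pixel columns grow to the right and rows downward; lengths in m; the calibration is good to about 2 mm. A picture is of the moment at which its call begins. There is no depth.
- close_job(): hands the job in, once; it reports no verdict.
The state is a dict: "time": time; "joints": joint angles; "joint_vel": joint speeds; "joint_torque": joint torques, N m; "tcp_pos": TCP position; "orientation": TCP orientation; "contact_force": force on the tool from outside, world axes, zero at the start; "moment": the same for the moment, N m; "opening": finger opening in m.
Only numpy, scipy, OpenCV 4.12 (cv2) and the standard library are available. Lean on these libraries where they do the work, as an engineer would, in place of code of your own. Each camera call takes 0.05 s, during which the arm holds its last target.

## Working session

There is one attempt and no reset: what is moved stays moved. The work goes in short steps, Python scripts to look and compute and a tool call to move; the robot and the scene stay as the last step left them, time stands still between calls to the robot, and variables do not carry over. Pictures are saved under pics/ and viewed, and the job is handed in when it is done.

Besides the shell and the picture viewer there is one more tool, called after "Request:" as a command line: name --argument value ..., lists and objects as JSON in quotes. servo_tool: Moves the arm, as the interface text tells. Its arguments: {"type":"object","properties":{"motion":{"type":"array"},"squeeze":{"type":"number"}},"required":["motion"]}

```bash
mkdir -p pics; cat > h.py <<'E'
import numpy as np,cv2
def px2w(s,uv,z):
    K=np.array([[s['fx'],0,s['cx']],[0,s['fy'],s['cy']],[0,0,1.]])
    u=cv2.undistortPoints(np.array(uv,float).reshape(-1,1,2),K,np.array(s['dist_coeffs'],float)).reshape(-1,2)
    R=cv2.Rodrigues(np.array(s['rvec'],float))[0];t=np.array(s['tvec'],float).ravel()
    C=-R.T@t; d=np.c_[u,np.ones(len(u))]@R
    return C+d*((z-C[2])/d[:,2])[:,None]
def w2px(s,P):
    K=np.array([[s['fx'],0,s['cx']],[0,s['fy'],s['cy']],[0,0,1.]])
    return cv2.projectPoints(np.array(P,float).reshape(-1,1,3),np.array(s['rvec'],float),np.array(s['tvec'],float),K,np.array(s['dist_coeffs'],float))[0].reshape(-1,2)
E
python3 - <<'E'
from bench import *
import cv2,pickle
o=observe();print({k:o[k] for k in('time','tcp_pos','orientation','opening')},grip_depth)
for n in('top','side'):
    s=snapshot(n);pickle.dump(s,open(n+'0.pkl','wb'));cv2.imwrite(f'pics/{n}0.png',s['img'])
E
```

```text
{'time': 0.0, 'tcp_pos': array([ 0.29258634, -0.60752473,  0.23738563]), 'orientation': array([ 1.97292795,  0.45260233, -1.97373435]), 'opening': 0.08845302515398934} -0.0187
```

View pics/top0.png

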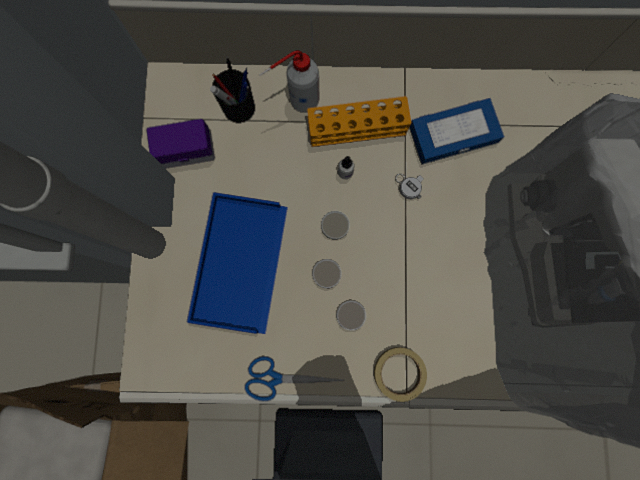

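View pics/side0.png

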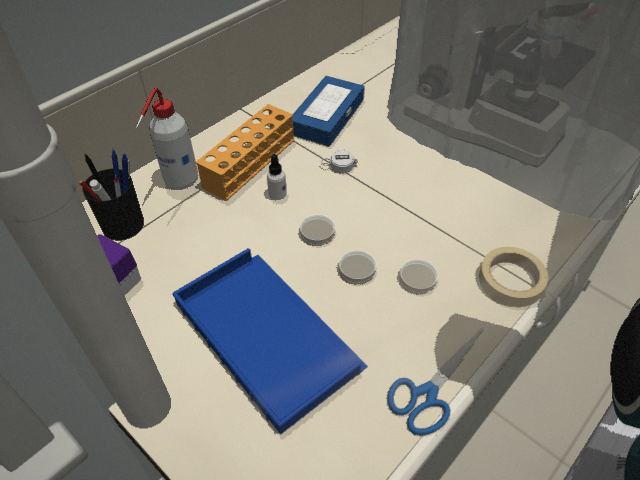

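The top view shows dishes at about (334,225), (326,274) and (350,315). The tray is at left, with corners at about (215,194), (287,206), (265,332) and (189,323), and its open side faces the dishes. The bottle is at (345,168) and the counter at (410,187). Next I convert these pixels to world positions.

```bash
python3 - <<'E'
import pickle,cv2,numpy as np
from h import *
s=pickle.load(open('top0.pkl','rb'))
cv2.imwrite('pics/crop0.png',cv2.resize(s['img'][150:400,170:440],None,fx=2.3,fy=2.3,interpolation=cv2.INTER_CUBIC))
print(px2w(s,[(334,225),(326,274),(350,315)],.012).round(3))
print('bottle,counter',px2w(s,[(344,174),(410,187)],.01).round(3))
print('tray',px2w(s,[(215,194),(287,206),(265,332),(189,323)],.02).round(3), px2w(s,[(287,206),(265,332)],.0).round(3))
print(px2w(s,[(260,380),(340,380),(400,373),(120,400)],0).round(3))
E
```

```text
[[ 0.661  0.007  0.012]
 [ 0.557  0.022  0.012]
 [ 0.475 -0.029  0.012]]
bottle,counter [[ 0.773 -0.012  0.01 ]
 [ 0.747 -0.153  0.01 ]]
tray [[0.72  0.258 0.02 ]
 [0.697 0.106 0.02 ]
 [0.437 0.141 0.02 ]
 [0.452 0.294 0.02 ]] [[0.702 0.108 0.   ]
 [0.437 0.144 0.   ]]
[[ 0.342  0.15   0.   ]
 [ 0.346 -0.011  0.   ]
 [ 0.362 -0.131  0.   ]
 [ 0.299  0.425  0.   ]]
```

View pics/crop0.png

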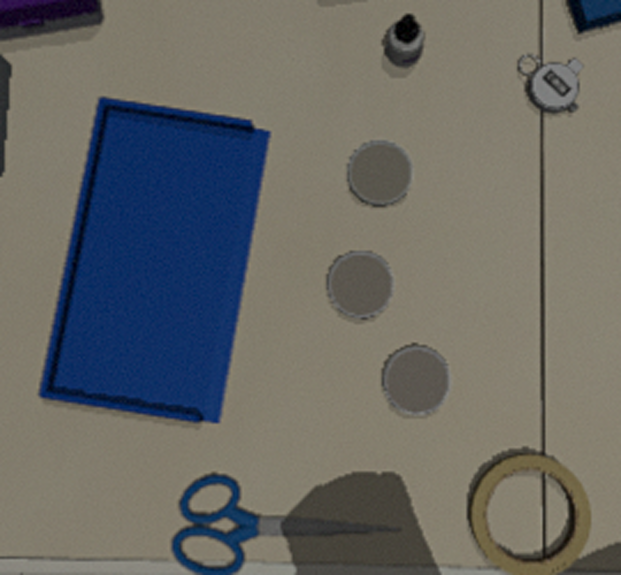

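```bash
python3 - <<'E'
import pickle,cv2,numpy as np
from h import *
from scipy.spatial.transform import Rotation as R
s=pickle.load(open('top0.pkl','rb'));d=pickle.load(open('side0.pkl','rb'))
print('cover top-view pts z=0',px2w(s,[(487,250),(497,380),(440,437),(490,175)],0).round(3).tolist())
print('cover side pts z=0',px2w(d,[(390,130),(500,190),(620,218),(400,60)],0).round(3).tolist())
print('start tcp px',w2px(s,[[.293,-.608,.24]]),w2px(d,[[.293,-.608,.24]]))
print(R.from_rotvec([1.97292795,0.45260233,-1.97373435]).as_matrix().round(3))
o=[]
f=lambda u,v:(u/2.3+170-.3,v/2.3+150-.3)
print('rampcorners',px2w(s,[f(269,130),f(218,422)],0).round(4))
print('backtop',px2w(s,[f(101,97),f(41,396)],.026).round(4))
print('wallend',px2w(s,[f(252,121),f(204,420)],.026).round(4))
print('dishes top',px2w(s,[f(380,172.5),f(360.5,285),f(416,380)],.014).round(4))
print('dishes side',px2w(d,[(317,228),(357,265),(418,274)],.014).round(4))
print('bottle side',px2w(d,[(278,194)],0).round(3))
E
```

```text
cover top-view pts z=0 [[0.617, -0.314, 0.0], [0.354, -0.325, 0.0], [0.243, -0.209, 0.0], [0.78, -0.326, 0.0]]
cover side pts z=0 [[0.744, -0.302, 0.0], [0.484, -0.3, 0.0], [0.29, -0.381, 0.0], [0.891, -0.526, 0.0]]
start tcp px [[751.37910712 447.69291008]] [[732.17827026  43.20044809]]
[[-0.001  0.434 -0.901]
 [ 0.002 -0.901 -0.434]
 [-1.    -0.002 -0.   ]]
rampcorners [[0.7017 0.1087 0.    ]
 [0.4346 0.1446 0.    ]]
backtop [[0.7226 0.2599 0.026 ]
 [0.4541 0.2957 0.026 ]]
wallend [[0.7034 0.1222 0.026 ]
 [0.4365 0.1537 0.026 ]]
dishes top [[ 0.6609  0.0053  0.014 ]
 [ 0.5579  0.0208  0.014 ]
 [ 0.475  -0.0299  0.014 ]]
dishes side [[ 0.6589  0.007   0.014 ]
 [ 0.5565  0.0224  0.014 ]
 [ 0.4733 -0.029   0.014 ]]
bottle side [[ 0.778 -0.016  0.   ]]
```

```bash
python3 - <<'E'
import pickle,cv2,numpy as np
from h import *
s=pickle.load(open('top0.pkl','rb'));d=pickle.load(open('side0.pkl','rb'))
a=cv2.resize(s['img'][80:480,340:640],None,fx=1.4,fy=1.4);b=cv2.resize(d['img'][0:400,340:640],None,fx=1.3,fy=1.4)[:560]
for dd,x in((s,0),(d,1)):
    R=cv2.Rodrigues(np.array(dd['rvec'],float))[0];print('cam',-R.T@np.array(dd['tvec']).ravel(),w2px(dd,[[0,0,0],[.3,-.4,0],[.3,-.4,.3]]).round())
m=np.hstack([a,b]);m=np.clip(m.astype(float)*1.7,0,255).astype('uint8');print(m.shape);cv2.imwrite('pics/cover.png',m[:, :800])
E
```

```text
cam [0.45231101 0.02444608 1.02685317] [[331. 572.]
 [537. 410.]
 [630. 447.]]
cam [0.20665202 0.47653178 0.72614029] [[717. 503.]
 [619. 210.]
 [702.  59.]]
(560, 810, 3)
```

View pics/cover.png

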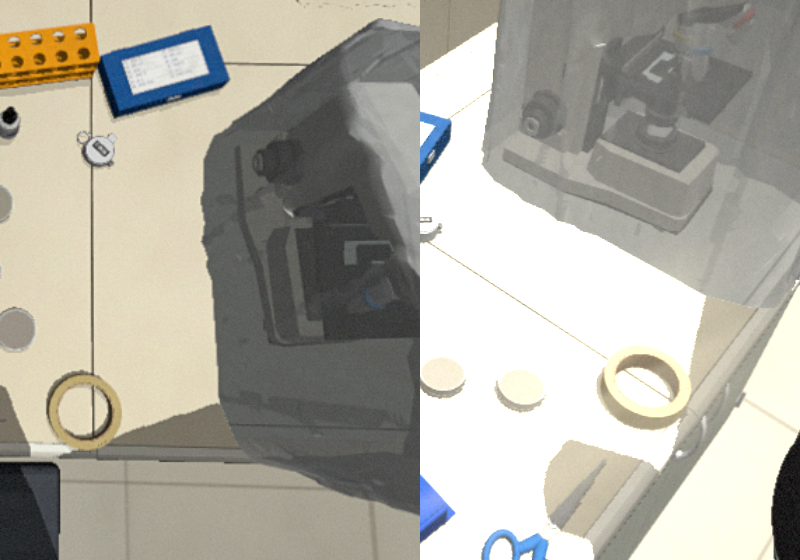

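The base corner of the microscope cover is at about (0.37, -0.33). I'll pull the tool back toward -x, swing round that corner at small radius, and only then go in.

Request:
servo_tool --motion '[{"travel": [-3,0,0],"spin": 0,"claw": 0.35},{"travel": [-3,0,0],"spin": 0,"claw": 0.35},{"travel": [-3,0,0],"spin": 0.14,"claw": 0.35},{"travel": [-3,0,0],"spin": 0.14,"claw": 0.35},{"travel": [-3,0,0],"spin": 0.14,"claw": 0.35},{"travel": [0.4,2.9,0],"spin": 0.14,"claw": 0.35},{"travel": [0.4,2.9,0],"spin": 0.14,"claw": 0.35},{"travel": [0.4,2.9,0],"spin": 0.14,"claw": 0.35},{"travel": [0.4,2.9,0],"spin": 0.14,"claw": 0.35},{"travel": [0.4,2.9,0],"spin": 0.14,"claw": 0.35},{"travel": [0.4,2.9,0],"spin": 0.14,"claw": 0.35},{"travel": [0.4,2.9,0],"spin": 0.14,"claw": 0.35},{"travel": [0.4,2.9,0],"spin": 0.14,"claw": 0.35}]'

```text
time: 1.4
tcp_pos: [0.1747, -0.3746, 0.2382]
orientation: [0.892, 1.381, -0.891]
contact_force: [-0.3, 0.3, 0.7]
opening: 0.0308
```

Request:
servo_tool --motion '[{"travel": [2.5,2.9,0],"spin": 0.14,"claw": 0.35},{"travel": [2.5,2.9,0],"spin": 0.14,"claw": 0.35},{"travel": [2.5,2.9,0],"spin": 0,"claw": 0.35},{"travel": [2.4,2.8,0],"spin": 0,"claw": 0.35},{"travel": [2.4,2.8,0],"spin": 0,"claw": 0.35},{"travel": [2.4,2.8,0],"spin": 0,"claw": 0.35},{"travel": [3.3,3.4,0],"spin": -0.115,"claw": 0.35},{"travel": [3.3,3.4,0],"spin": -0.115,"claw": 0.35},{"travel": [3.3,3.4,0],"spin": -0.115,"claw": 0.35},{"travel": [3.3,1.9,-2],"spin": -0.115,"claw": 0.35},{"travel": [3.3,1.9,-2],"spin": -0.115,"claw": 0.35},{"travel": [3.3,1.9,-2],"spin": -0.115,"claw": 0.35},{"travel": [3.2,2.0,-2],"spin": -0.115,"claw": 0.35},{"travel": [0,0,-2],"spin": 0,"claw": 0.35},{"travel": [0,0,0],"spin": 0,"claw": 0.35}]'

```text
time: 2.9
tcp_pos: [0.5463, -0.0287, 0.1347]
orientation: [1.274, 1.169, -1.284]
contact_force: [-1.4, 0.1, -1.2]
opening: 0.0307
```

```bash
cat > look.py <<'E'
import sys,cv2,pickle,numpy as np
from bench import *
from scipy.spatial.transform import Rotation as R
o=observe();M=R.from_rotvec(o['orientation']).as_matrix()
print(round(o['time'],2),o['tcp_pos'].round(4),'jaw',np.arctan2(M[1,1],M[0,1]).round(3),'down',M[:,0].round(3))
n=sys.argv[1]
a=snapshot('top');b=snapshot('side')
pickle.dump((a,b),open(n+'.pkl','wb'))
cv2.imwrite(f'pics/{n}.png',np.hstack([cv2.resize(a['img'][130:400,170:440],(400,400)),cv2.resize(b['img'][100:480,120:500],(400,400))]))
E
python3 look.py p1
```

```text
2.9 [ 0.5463 -0.0287  0.1347] jaw -0.094 down [-0.008  0.001 -1.   ]
```

View pics/p1.png

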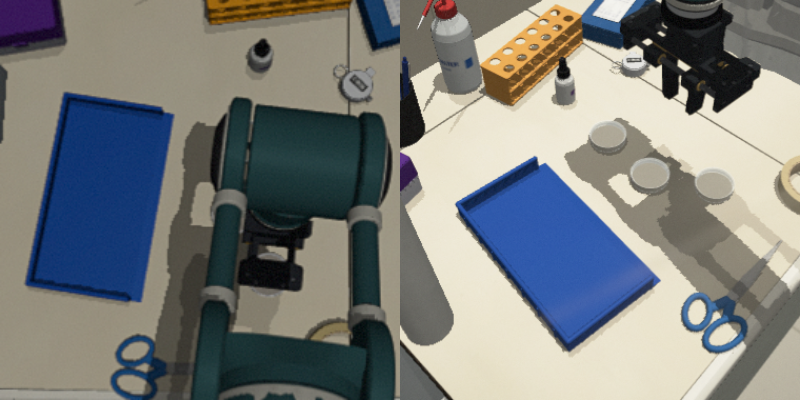

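Request:
servo_tool --motion '[{"travel": [0.5,0,-3],"spin": 0,"claw": 0.35},{"travel": [0,0,-3],"spin": 0,"claw": 0.35},{"travel": [0,0,-3],"spin": 0,"claw": 0.35},{"travel": [0,0,0],"spin": 0,"claw": 0.35},{"travel": [0,0,0],"spin": 0,"claw": 0.35}]'

```text
time: 3.5
tcp_pos: [0.5538, -0.0303, 0.0499]
orientation: [1.28, 1.162, -1.279]
contact_force: [0.6, 0.6, 0.0]
opening: 0.0307
```

```bash
python3 look.py p2
```

```text
3.5 [ 0.5538 -0.0303  0.0499] jaw -0.096 down [ 0.001 -0.    -1.   ]
```

View pics/p2.png

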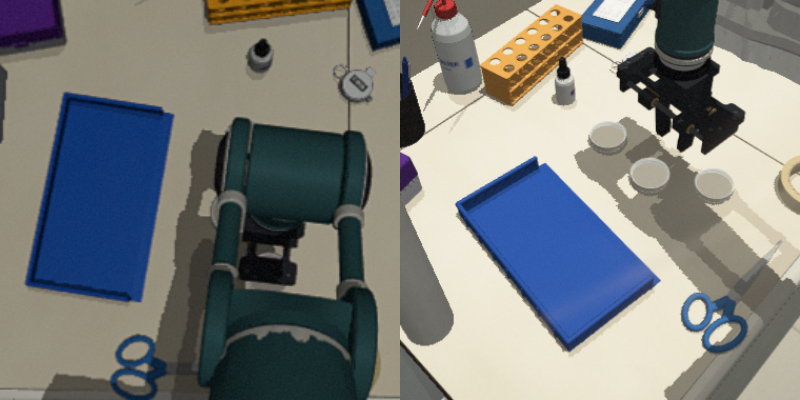

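The p2 side view shows the fingers just behind the middle dish, clear of both neighbours. I lower now.

Request:
servo_tool --motion '[{"travel": [-0.1,0,-2],"spin": 0,"claw": 0.35},{"travel": [0,0,-1.5],"spin": 0,"claw": 0.35},{"travel": [0,0,-0.8],"spin": 0,"claw": 0.35},{"travel": [0,0,0],"spin": 0,"claw": 0.35},{"travel": [0,0,0],"spin": 0,"claw": 0.35}]'

```text
time: 4.1
tcp_pos: [0.553, -0.0298, 0.006]
orientation: [1.279, 1.162, -1.279]
contact_force: [-0.1, 0.6, -0.2]
opening: 0.0309
```

Request:
servo_tool --motion '[{"travel": [0.06,0.6,0],"spin": 0,"claw": 0.35},{"travel": [0.06,0.6,0],"spin": 0,"claw": 0.35},{"travel": [0.06,0.6,0],"spin": 0,"claw": 0.35},{"travel": [0.06,0.6,0],"spin": 0,"claw": 0.35},{"travel": [0.06,0.6,0],"spin": 0,"claw": 0.35},{"travel": [0.06,0.6,0],"spin": 0,"claw": 0.35},{"travel": [0.06,0.6,0],"spin": 0,"claw": 0.35},{"travel": [0.06,0.6,0],"spin": 0,"claw": 0.35},{"travel": [0.06,0.6,0],"spin": 0,"claw": 0.35},{"travel": [0.06,0.6,0],"spin": 0,"claw": 0.35},{"travel": [0.06,0.6,0],"spin": 0,"claw": 0.35},{"travel": [0.06,0.6,0],"spin": 0,"claw": 0.35},{"travel": [0.06,0.6,0],"spin": 0,"claw": 0.35},{"travel": [0.06,0.6,0],"spin": 0,"claw": 0.35}]'

```text
time: 5.5
tcp_pos: [0.5612, 0.0547, 0.0057]
orientation: [1.279, 1.162, -1.279]
contact_force: [-0.3, 0.0, 1.2]
opening: 0.031
```

```bash
python3 look.py p3
```

```text
5.5 [0.5612 0.0547 0.0057] jaw -0.096 down [ 0.  0. -1.]
```

View pics/p3.png

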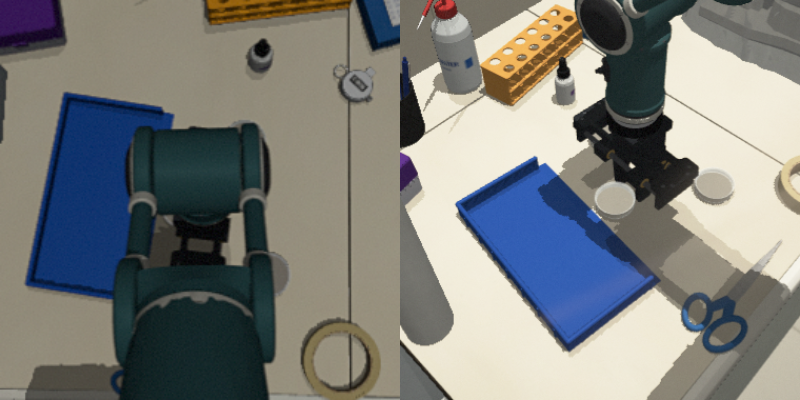

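The dish sits in the cradle at the ramp and the other two are untouched, so I keep pushing.

Request:
servo_tool --motion '[{"travel": [0.06,0.6,0.1],"spin": 0,"claw": 0.35},{"travel": [0.06,0.6,0],"spin": 0,"claw": 0.35},{"travel": [0.06,0.6,0],"spin": 0,"claw": 0.35},{"travel": [0.06,0.6,0],"spin": 0,"claw": 0.35},{"travel": [0.06,0.6,0],"spin": 0,"claw": 0.35},{"travel": [0.06,0.6,0],"spin": 0,"claw": 0.35},{"travel": [0.06,0.6,0],"spin": 0,"claw": 0.35},{"travel": [0.06,0.6,0],"spin": 0,"claw": 0.35},{"travel": [0.06,0.6,0],"spin": 0,"claw": 0.35},{"travel": [0.06,0.6,0],"spin": 0,"claw": 0.35},{"travel": [0.06,0.6,0],"spin": 0,"claw": 0.35},{"travel": [0.06,0.6,0],"spin": 0,"claw": 0.35},{"travel": [0.06,0.6,0],"spin": 0,"claw": 0.35},{"travel": [0.06,0.6,0],"spin": 0,"claw": 0.35},{"travel": [0.06,0.6,0],"spin": 0,"claw": 0.35},{"travel": [0.06,0.6,0],"spin": 0,"claw": 0.35},{"travel": [0.06,0.6,0],"spin": 0,"claw": 0.35},{"travel": [0.06,0.6,0],"spin": 0,"claw": 0.35},{"travel": [0.06,0.5,0],"spin": 0,"claw": 0.35},{"travel": [0,0,0],"spin": 0,"claw": 0.35}]'

```text
time: 7.6
tcp_pos: [0.5727, 0.168, 0.0068]
orientation: [1.279, 1.163, -1.279]
contact_force: [-0.5, 0.6, 0.4]
opening: 0.031
```

```bash
python3 look.py p4
```

```text
7.6 [0.5727 0.168  0.0068] jaw -0.095 down [ 0.  0. -1.]
```

View pics/p4.png

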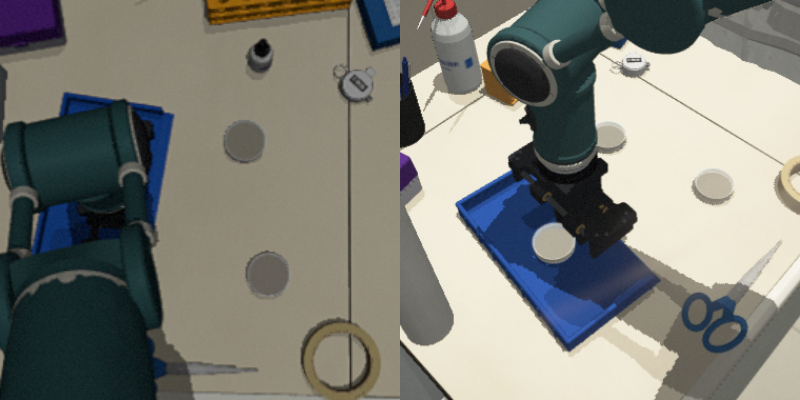

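```bash
python3 - <<'E'
import pickle
from h import *
a,b=pickle.load(open('p4.pkl','rb'))
f=lambda u,v:((u-400)*380/400+120,v*380/400+100)
p=px2w(b,[f(553,242)],.016)[0];print(p)
d=p[:2]-[.581,.210];print(d@[.991,-.135],d@[.135,.991])
E
```

```text
[0.57536691 0.20639543 0.016     ]
-0.0050957715773888345 -0.004332600478974299
```

Dish B is in the tray at about (-5, -4) mm in tray coordinates. I back off and go to dish C.

Request:
servo_tool --motion '[{"travel": [-0.1,-1.5,0],"spin": 0,"claw": 0.35},{"travel": [-0.1,-1.5,0],"spin": 0,"claw": 0.35},{"travel": [0,0,2.5],"spin": 0,"claw": 0.35},{"travel": [0,0,2.5],"spin": 0,"claw": 0.35},{"travel": [-1.26,-2.75,0],"spin": 0,"claw": 0.35},{"travel": [-1.26,-2.75,0],"spin": 0,"claw": 0.35},{"travel": [-1.26,-2.75,0],"spin": 0,"claw": 0.35},{"travel": [-1.26,-2.75,0],"spin": 0,"claw": 0.35},{"travel": [-1.26,-2.75,0],"spin": 0,"claw": 0.35},{"travel": [-1.26,-2.75,0],"spin": 0,"claw": 0.35},{"travel": [-1.26,-2.75,0],"spin": 0,"claw": 0.35},{"travel": [-1.26,-2.75,0],"spin": 0,"claw": 0.35},{"travel": [0,0,0],"spin": 0,"claw": 0.35},{"travel": [0,0,0],"spin": 0,"claw": 0.35}]'

```text
time: 9.1
tcp_pos: [0.4691, -0.084, 0.0567]
orientation: [1.282, 1.161, -1.281]
contact_force: [0.3, -0.0, -0.0]
opening: 0.0308
```

```bash
python3 look.py p5
```

```text
9.1 [ 0.4691 -0.084   0.0567] jaw -0.099 down [ 0.  0. -1.]
```

View pics/p5.png

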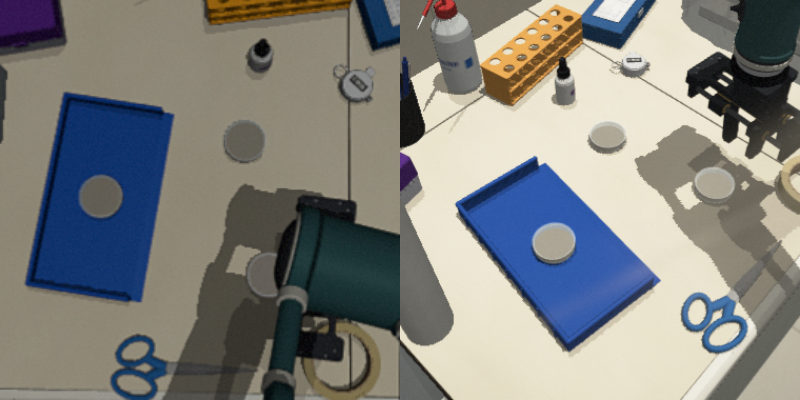

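The top view shows dish B inside the tray at (100,196). The fingers are behind dish C, so I lower and sweep it.

Request:
servo_tool --motion '[{"travel": [0,0,-2.5],"spin": 0,"claw": 0.35},{"travel": [0,0,-2],"spin": 0,"claw": 0.35},{"travel": [0,0,-0.5],"spin": 0,"claw": 0.35},{"travel": [0,0,0],"spin": 0,"claw": 0.35},{"travel": [0.07,0.6,0],"spin": 0,"claw": 0.35},{"travel": [0.07,0.6,0],"spin": 0,"claw": 0.35},{"travel": [0.07,0.6,0],"spin": 0,"claw": 0.35},{"travel": [0.07,0.6,0],"spin": 0,"claw": 0.35},{"travel": [0.07,0.7,0],"spin": 0,"claw": 0.35},{"travel": [0.07,0.7,0],"spin": 0,"claw": 0.35},{"travel": [0.07,0.7,0],"spin": 0,"claw": 0.35},{"travel": [0.07,0.7,0],"spin": 0,"claw": 0.35},{"travel": [0.07,0.7,0],"spin": 0,"claw": 0.35},{"travel": [0.08,0.7,0],"spin": 0,"claw": 0.35},{"travel": [0.08,0.7,0],"spin": 0,"claw": 0.35},{"travel": [0.08,0.7,0],"spin": 0,"claw": 0.35},{"travel": [0.08,0.7,0],"spin": 0,"claw": 0.35},{"travel": [0.08,0.7,0],"spin": 0,"claw": 0.35},{"travel": [0.08,0.7,0],"spin": 0,"claw": 0.35},{"travel": [0.08,0.7,0],"spin": 0,"claw": 0.35}]'

```text
time: 11.2
tcp_pos: [0.4817, 0.0258, 0.0067]
orientation: [1.279, 1.162, -1.279]
contact_force: [0.7, 0.2, 0.3]
opening: 0.0305
```

```bash
python3 look.py p6
```

```text
11.2 [0.4817 0.0258 0.0067] jaw -0.096 down [-0.  0. -1.]
```

View pics/p6.png

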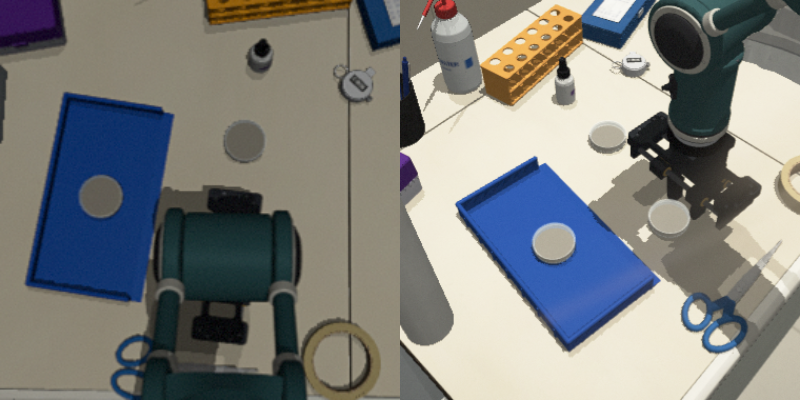

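Request:
servo_tool --motion '[{"travel": [0.08,0.75,0],"spin": 0,"claw": 0.35},{"travel": [0.08,0.75,0],"spin": 0,"claw": 0.35},{"travel": [0.08,0.75,0],"spin": 0,"claw": 0.35},{"travel": [0.08,0.75,0],"spin": 0,"claw": 0.35},{"travel": [0.08,0.75,0],"spin": 0,"claw": 0.35},{"travel": [0.08,0.75,0],"spin": 0,"claw": 0.35},{"travel": [0.08,0.75,0],"spin": 0,"claw": 0.35},{"travel": [0.08,0.75,0],"spin": 0,"claw": 0.35},{"travel": [0.08,0.75,0],"spin": 0,"claw": 0.35},{"travel": [0.08,0.75,0],"spin": 0,"claw": 0.35},{"travel": [0.08,0.75,0],"spin": 0,"claw": 0.35},{"travel": [0.08,0.75,0],"spin": 0,"claw": 0.35},{"travel": [0.08,0.75,0],"spin": 0,"claw": 0.35},{"travel": [0.08,0.75,0],"spin": 0,"claw": 0.35},{"travel": [0.08,0.75,0],"spin": 0,"claw": 0.35},{"travel": [0.08,0.75,0],"spin": 0,"claw": 0.35},{"travel": [0.08,0.75,0],"spin": 0,"claw": 0.35},{"travel": [0.08,0.75,0],"spin": 0,"claw": 0.35},{"travel": [0.08,0.7,0],"spin": 0,"claw": 0.35},{"travel": [0,0.4,0],"spin": 0,"claw": 0.35}]'

```text
time: 13.3
tcp_pos: [0.497, 0.172, 0.0068]
orientation: [1.279, 1.163, -1.279]
contact_force: [0.7, -0.3, 0.5]
opening: 0.0308
```

```bash
python3 look.py p7
```

```text
13.3 [0.497  0.172  0.0068] jaw -0.095 down [ 0.  0. -1.]
```

View pics/p7.png

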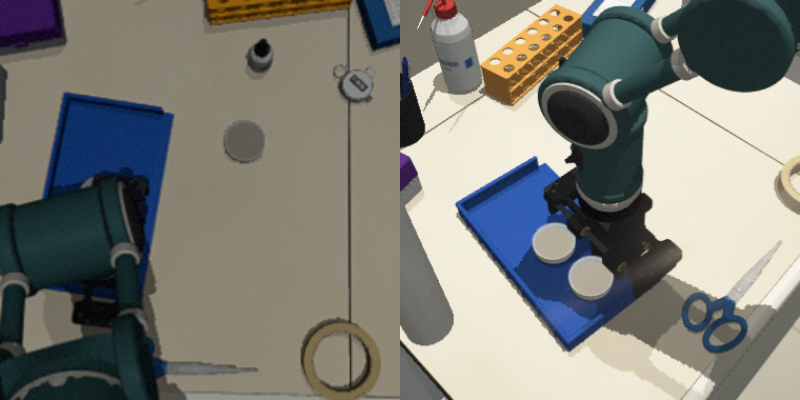

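Dish C is in, at about (-79, -11) mm in tray coordinates. Dish A is next. I approach it with the hand turned so the gripper body stays clear of the bottle, nudge the dish about 25 mm toward the robot, then sweep it in.

Request:
servo_tool --motion '[{"travel": [-0.1,-1.5,0],"spin": 0,"claw": 0.35},{"travel": [-0.1,-1.5,0],"spin": 0,"claw": 0.35},{"travel": [0,0,3],"spin": 0,"claw": 0.35},{"travel": [0,0,3.3],"spin": 0,"claw": 0.35},{"travel": [0,0,3],"spin": 0,"claw": 0.35},{"travel": [0,0,3],"spin": 0,"claw": 0.35},{"travel": [2.6,-1.8,0],"spin": 0.14,"claw": 0.35},{"travel": [2.6,-1.8,0],"spin": 0.14,"claw": 0.35},{"travel": [2.6,-1.8,0],"spin": 0.14,"claw": 0.35},{"travel": [2.6,-1.8,0],"spin": 0.14,"claw": 0.35},{"travel": [2.6,-1.8,0],"spin": 0.14,"claw": 0.35},{"travel": [2.6,-1.8,0],"spin": 0.14,"claw": 0.35},{"travel": [2.6,-1.8,0],"spin": 0.14,"claw": 0.35},{"travel": [2.6,-1.8,0],"spin": 0.14,"claw": 0.35},{"travel": [0,0,0],"spin": 0.14,"claw": 0.35},{"travel": [0,0,0],"spin": 0.14,"claw": 0.35},{"travel": [0,0,0],"spin": 0,"claw": 0.35},{"travel": [0,0,0],"spin": 0,"claw": 0.35}]'

```text
time: 15.2
tcp_pos: [0.7022, -0.0042, 0.1294]
orientation: [0.213, 1.561, -0.213]
contact_force: [0.0, -0.1, 0.7]
opening: 0.0308
```

```bash
python3 look.py p8
```

```text
15.2 [ 0.7022 -0.0042  0.1294] jaw 1.3 down [-0.001 -0.    -1.   ]
```

View pics/p8.png

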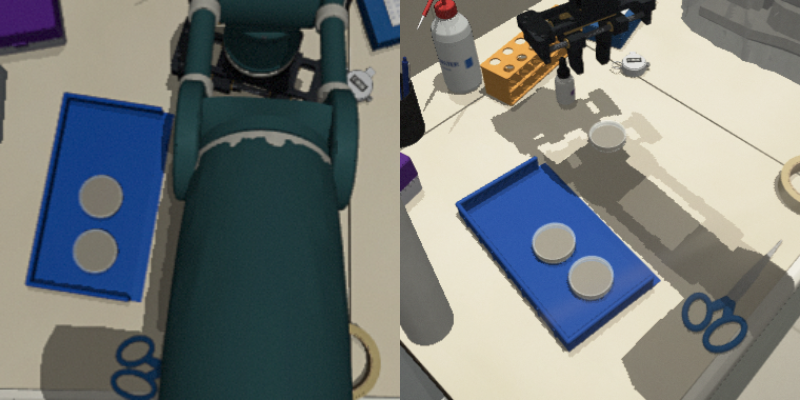

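Request:
servo_tool --motion '[{"travel": [0,0,-2.5],"spin": 0,"claw": 0.35},{"travel": [0,0,-2.5],"spin": 0,"claw": 0.35},{"travel": [0,0,-2.2],"spin": 0,"claw": 0.35},{"travel": [0,0,0],"spin": 0,"claw": 0.35}]'

```text
time: 15.7
tcp_pos: [0.6994, -0.0026, 0.0536]
orientation: [0.21, 1.568, -0.211]
contact_force: [-0.3, 1.4, -0.6]
opening: 0.0315
```

```bash
python3 look.py p9; python3 -c "
import pickle,cv2,numpy as np
a,b=pickle.load(open('p9.pkl','rb'))
c=cv2.resize(b['img'][80:280,200:440],None,fx=3,fy=3)
cv2.imwrite('pics/p9c.png',c)"
```

```text
15.7 [ 0.6994 -0.0026  0.0536] jaw 1.303 down [-0.007  0.    -1.   ]
```

View pics/p9c.png

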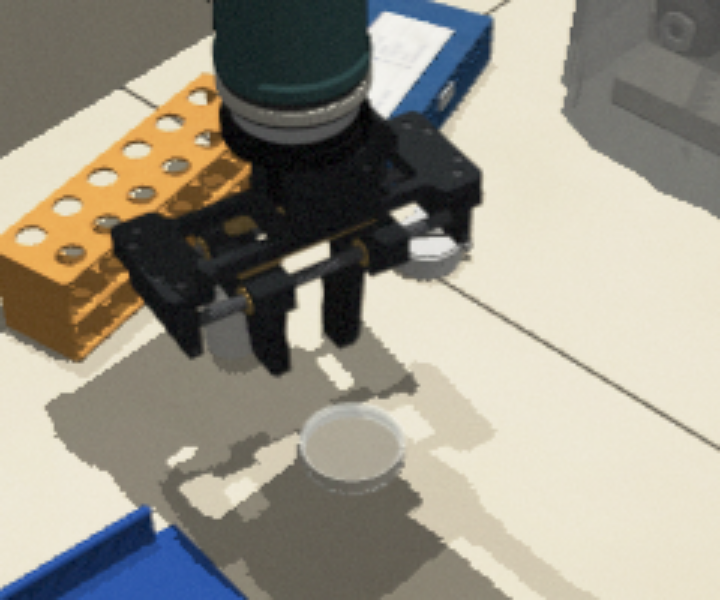

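Request:
servo_tool --motion '[{"travel": [0.1,0,-2],"spin": 0,"claw": 0.35},{"travel": [0,0,-1.5],"spin": 0,"claw": 0.35},{"travel": [0,0,-0.8],"spin": 0,"claw": 0.35},{"travel": [0,0,-0.5],"spin": 0,"claw": 0.35},{"travel": [0,0,0],"spin": 0,"claw": 0.35}]'

```text
time: 16.3
tcp_pos: [0.7034, -0.0027, 0.0091]
orientation: [0.209, 1.562, -0.209]
contact_force: [0.1, -0.9, 0.3]
opening: 0.0306
```

```bash
python3 look.py p10; python3 -c "
import pickle,cv2,numpy as np
a,b=pickle.load(open('p10.pkl','rb'))
c=cv2.resize(b['img'][80:280,200:440],None,fx=3,fy=3)
cv2.imwrite('pics/p10c.png',c)"
```

```text
16.3 [ 0.7034 -0.0027  0.0091] jaw 1.304 down [-0.001  0.    -1.   ]
```

View pics/p10c.png

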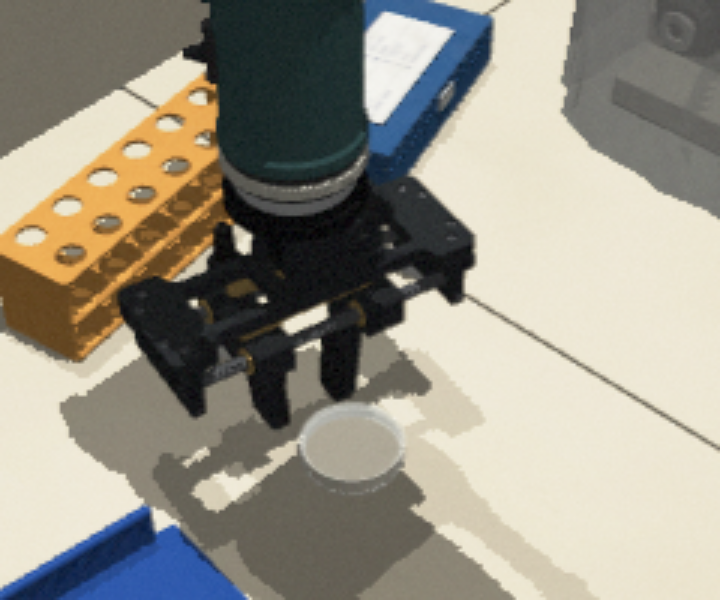

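The bottle stands upright behind the hand and there is no contact force. Now the nudge, about 25 mm mostly along -x, then a small back-off and a lift.

Request:
servo_tool --motion '[{"travel": [0,0,-0.2],"spin": 0,"claw": 0.35},{"travel": [-0.4,0.11,0],"spin": 0,"claw": 0.35},{"travel": [-0.4,0.11,0],"spin": 0,"claw": 0.35},{"travel": [-0.4,0.11,0],"spin": 0,"claw": 0.35},{"travel": [-0.4,0.11,0],"spin": 0,"claw": 0.35},{"travel": [-0.4,0.11,0],"spin": 0,"claw": 0.35},{"travel": [-0.4,0.11,0],"spin": 0,"claw": 0.35},{"travel": [-0.4,0.11,0],"spin": 0,"claw": 0.35},{"travel": [-0.4,0.11,0],"spin": 0,"claw": 0.35},{"travel": [0,0,0],"spin": 0,"claw": 0.35},{"travel": [0,0,0],"spin": 0,"claw": 0.35},{"travel": [0.6,-0.15,0],"spin": 0,"claw": 0.35},{"travel": [0.4,-0.1,0],"spin": 0,"claw": 0.35},{"travel": [0,0,2],"spin": 0,"claw": 0.35},{"travel": [0,0,3],"spin": 0,"claw": 0.35},{"travel": [0,0,4],"spin": 0,"claw": 0.35},{"travel": [0,0,3],"spin": 0,"claw": 0.35},{"travel": [0,0,0],"spin": 0,"claw": 0.35}]'

```text
time: 18.2
tcp_pos: [0.6866, 0.0032, 0.1344]
orientation: [0.21, 1.549, -0.208]
contact_force: [0.3, 0.1, 0.5]
opening: 0.0309
```

```bash
python3 look.py p11; python3 -c "
import pickle,cv2,numpy as np
a,b=pickle.load(open('p11.pkl','rb'))
c=cv2.resize(b['img'][80:280,200:440],None,fx=3,fy=3)
cv2.imwrite('pics/p11c.png',c)"
```

```text
18.2 [0.6866 0.0032 0.1344] jaw 1.304 down [ 0.011 -0.    -1.   ]
```

View pics/p11c.png

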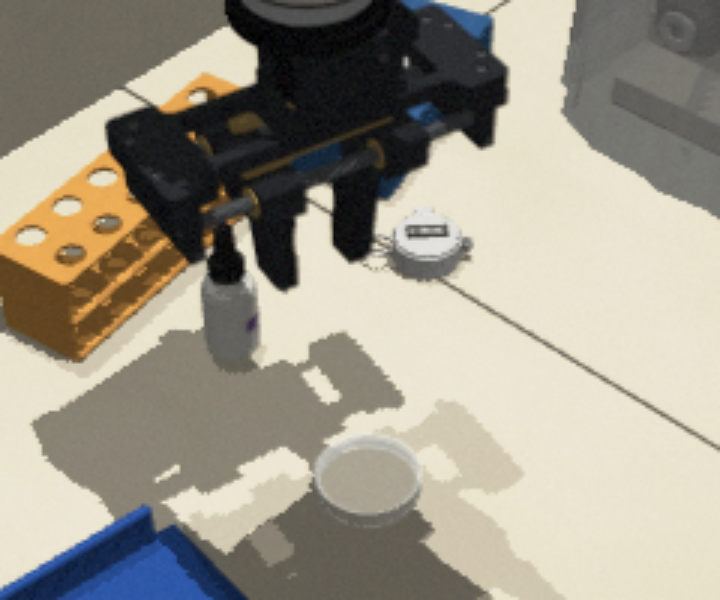

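```bash
python3 - <<'E'
import pickle
from h import *
a,b=pickle.load(open('p11.pkl','rb'))
f=lambda u,v:(u/3+200-.3,v/3+80-.3)
print(px2w(b,[f(368,476)],.014), px2w(b,[f(353,443)],.014))
print('bottle',w2px(b,[[.775,-.014,0]]),f(233,360))
E
```

```text
[[0.63620092 0.01806467 0.014     ]] [[0.65940887 0.00549716 0.014     ]]
bottle [[278.54498231 195.23601707]] (277.3666666666667, 199.7)
```

Request:
servo_tool --motion '[{"travel": [-1.9,-1.2,0],"spin": -0.14,"claw": 0.35},{"travel": [-1.9,-1.2,0],"spin": -0.14,"claw": 0.35},{"travel": [-1.8,-1.2,0],"spin": -0.14,"claw": 0.35},{"travel": [0,0,0],"spin": -0.14,"claw": 0.35},{"travel": [0,0,0],"spin": -0.14,"claw": 0.35},{"travel": [0,0,0],"spin": -0.14,"claw": 0.35},{"travel": [0,0,0],"spin": -0.14,"claw": 0.35},{"travel": [0,0,0],"spin": -0.14,"claw": 0.35},{"travel": [0,0,0],"spin": -0.14,"claw": 0.35},{"travel": [0,0,0],"spin": -0.14,"claw": 0.35},{"travel": [0,0,-3],"spin": 0,"claw": 0.35},{"travel": [0,0,-3],"spin": 0,"claw": 0.35},{"travel": [0,0,-2],"spin": 0,"claw": 0.35},{"travel": [0,0,0],"spin": 0,"claw": 0.35},{"travel": [0,0,0],"spin": 0,"claw": 0.35}]'

```text
time: 19.8
tcp_pos: [0.6244, -0.0324, 0.0458]
orientation: [1.278, 1.165, -1.282]
contact_force: [0.0, 0.4, -0.2]
opening: 0.0307
```

```bash
python3 look.py p12
```

```text
19.8 [ 0.6244 -0.0324  0.0458] jaw -0.096 down [-0.004  0.    -1.   ]
```

View pics/p12.png

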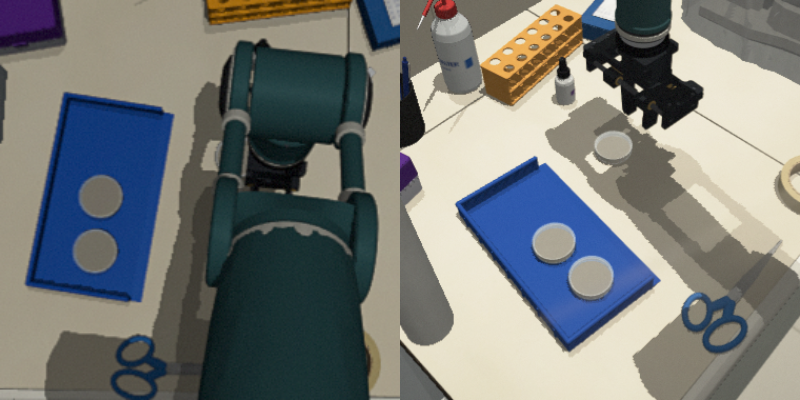

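Request:
servo_tool --motion '[{"travel": [0.6,0,-1.5],"spin": 0,"claw": 0.35},{"travel": [0,0,-1.5],"spin": 0,"claw": 0.35},{"travel": [0,0,-0.9],"spin": 0,"claw": 0.35},{"travel": [0,0,0],"spin": 0,"claw": 0.35},{"travel": [0,0,0],"spin": 0,"claw": 0.35}]'

```text
time: 20.4
tcp_pos: [0.6312, -0.0324, 0.0079]
orientation: [1.279, 1.164, -1.28]
contact_force: [0.0, -0.6, 0.0]
opening: 0.0304
```

Request:
servo_tool --motion '[{"travel": [0.06,0.6,-0.1],"spin": 0,"claw": 0.35},{"travel": [0.06,0.6,0],"spin": 0,"claw": 0.35},{"travel": [0.06,0.6,0],"spin": 0,"claw": 0.35},{"travel": [0.06,0.6,0],"spin": 0,"claw": 0.35},{"travel": [0.06,0.6,0],"spin": 0,"claw": 0.35},{"travel": [0.06,0.6,0],"spin": 0,"claw": 0.35},{"travel": [0.06,0.6,0],"spin": 0,"claw": 0.35},{"travel": [0.06,0.6,0],"spin": 0,"claw": 0.35},{"travel": [0.06,0.6,0],"spin": 0,"claw": 0.35},{"travel": [0.06,0.6,0],"spin": 0,"claw": 0.35},{"travel": [0.06,0.6,0],"spin": 0,"claw": 0.35},{"travel": [0.06,0.6,0],"spin": 0,"claw": 0.35},{"travel": [0.06,0.6,0],"spin": 0,"claw": 0.35}]'

```text
time: 21.7
tcp_pos: [0.6397, 0.046, 0.0077]
orientation: [1.279, 1.162, -1.279]
contact_force: [-0.1, 0.5, 0.7]
opening: 0.0309
```

```bash
python3 look.py p13
```

```text
21.7 [0.6397 0.046  0.0077] jaw -0.096 down [-0.  0. -1.]
```

View pics/p13.png

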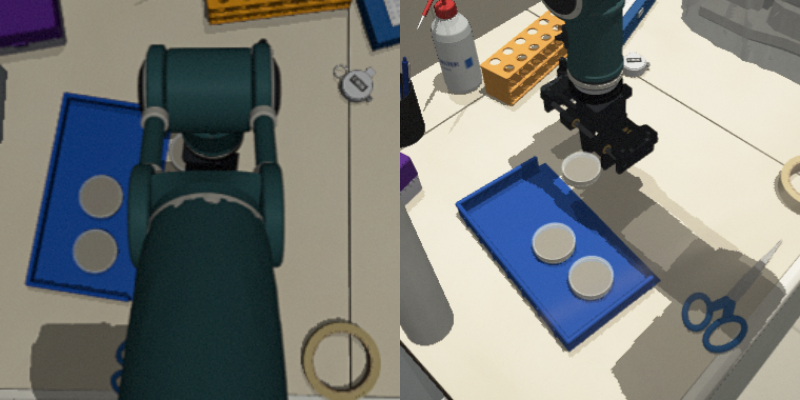

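Request:
servo_tool --motion '[{"travel": [0.06,0.66,0],"spin": 0,"claw": 0.35},{"travel": [0.06,0.66,0],"spin": 0,"claw": 0.35},{"travel": [0.06,0.66,0],"spin": 0,"claw": 0.35},{"travel": [0.06,0.66,0],"spin": 0,"claw": 0.35},{"travel": [0.06,0.66,0],"spin": 0,"claw": 0.35},{"travel": [0.06,0.66,0],"spin": 0,"claw": 0.35},{"travel": [0.06,0.66,0],"spin": 0,"claw": 0.35},{"travel": [0.06,0.66,0],"spin": 0,"claw": 0.35},{"travel": [0.06,0.66,0],"spin": 0,"claw": 0.35},{"travel": [0.06,0.66,0],"spin": 0,"claw": 0.35},{"travel": [0.06,0.66,0],"spin": 0,"claw": 0.35},{"travel": [0.06,0.66,0],"spin": 0,"claw": 0.35},{"travel": [0.06,0.66,0],"spin": 0,"claw": 0.35},{"travel": [0.06,0.66,0],"spin": 0,"claw": 0.35},{"travel": [0.06,0.66,0],"spin": 0,"claw": 0.35},{"travel": [0.06,0.66,0],"spin": 0,"claw": 0.35},{"travel": [0.06,0.66,0],"spin": 0,"claw": 0.35},{"travel": [0.06,0.5,0],"spin": 0,"claw": 0.35},{"travel": [0,0,0],"spin": 0,"claw": 0.35},{"travel": [0,0,0],"spin": 0,"claw": 0.35}]'

```text
time: 23.8
tcp_pos: [0.6504, 0.1629, 0.0077]
orientation: [1.279, 1.163, -1.279]
contact_force: [-0.2, 0.2, 0.1]
opening: 0.0304
```

Request:
servo_tool --motion '[{"travel": [-0.1,-1,0],"spin": 0,"claw": 0.35},{"travel": [-0.1,-2,0],"spin": 0,"claw": 0.35},{"travel": [0,0,2.5],"spin": 0,"claw": 0.35},{"travel": [0,0,3],"spin": 0,"claw": 0.35},{"travel": [0,0,3],"spin": 0,"claw": 0.35},{"travel": [0,0,3],"spin": 0,"claw": 0.35},{"travel": [-3,-3,0],"spin": 0,"claw": 0.35},{"travel": [-3,-3,0],"spin": 0,"claw": 0.35},{"travel": [-3,-3,0],"spin": 0,"claw": 0.35},{"travel": [-3,-3,0],"spin": 0,"claw": 0.35},{"travel": [-3,-3,0],"spin": 0,"claw": 0.35},{"travel": [-2,-3,0],"spin": 0,"claw": 0.35},{"travel": [0,0,0],"spin": 0,"claw": 0.35},{"travel": [0,0,0],"spin": 0,"claw": 0.35},{"travel": [0,0,0],"spin": 0,"claw": 0.35}]'

```text
time: 25.3
tcp_pos: [0.479, -0.0476, 0.123]
orientation: [1.28, 1.161, -1.279]
contact_force: [-0.5, 0.2, -0.1]
opening: 0.0308
```

```bash
python3 look.py p14; python3 - <<'E'
import pickle
from h import *
a,b=pickle.load(open('p14.pkl','rb'))
g=cv2.cvtColor(a['img'],cv2.COLOR_BGR2GRAY)
hsv=cv2.cvtColor(a['img'],cv2.COLOR_BGR2HSV)
m=((hsv[...,1]<90)&(g>60)).astype('uint8')
n,l,st,c=cv2.connectedComponentsWithStats(m)
for i in range(1,n):
    if 300<st[i][4]<1200:
        p=px2w(a,[c[i]],.014)[0];d=p[:2]-[.581,.21]
        print(c[i].round(1),st[i],p.round(3),'tray',(d@[.991,-.135]).round(3),(d@[.135,.991]).round(3))
E
```

```text
25.3 [ 0.479  -0.0476  0.123 ] jaw -0.096 down [ 0.001  0.    -1.   ]
[ 33.6 190.6] [  0 155  52  57 482] [0.719 0.638 0.014] tray 0.079 0.443
[241.8 225.4] [228 212  29  28 637] [0.655 0.2   0.014] tray 0.075 -0.0
[237.8 262.2] [224 248  29  29 671] [0.578 0.204 0.014] tray -0.003 -0.006
[234. 299.] [220 285  29  29 691] [0.502 0.208 0.014] tray -0.078 -0.013
[394.7 373. ] [380 353  26  40 800] [ 0.363 -0.119  0.014] tray -0.171 -0.355
[361.6 476. ] [330 472  71   8 399] [ 0.172 -0.055  0.014] tray -0.37 -0.318
```

View pics/p14.png

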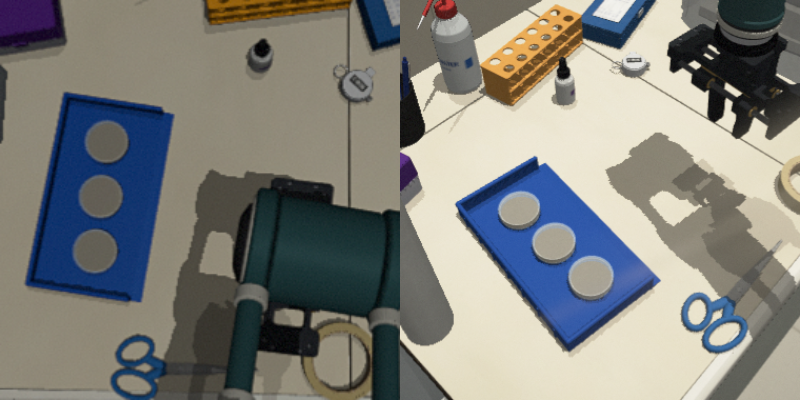

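The picture shows all three dishes flat in the tray at (106,142), (100,196) and (95,250). The bottle and counter look unmoved, and the arm is clear of everything, so I hand the job in.

```bash
python3 -c "
from bench import *
print(close_job())"
```

```text
the job is handed in; nothing more can be done
None
```

All three dishes are in the tray, and I handed the job in at about 25 s of the 64 s allowed; it reports no verdict.

I pushed each dish with the half-closed fingers as a two-point cradle. B and C went straight over the ramp. A was first nudged about 25 mm toward the robot, so that the gripper body kept clear of the bottle, and then swept in.

| Dish | Final x in tray frame (mm) | Final y in tray frame (mm) |
|---|---|---|
| A | 75 | 0 |
| B | -3 | -6 |
| C | -78 | -13 |

- **Dishes:** these positions come from the last top picture. They are within the limits (x ±135 mm, y -41 to 70 mm) by at least 28 mm. All three look flat and at rest in both views.
- **Bottle and counter:** they look upright and unmoved in the last pictures. I judged this by eye and did not measure their shift.
- **Contact:** the arm stands clear of everything at z ≈ 0.12 m. The force readings at the end of each move stayed under 2 N.

No check failed or disagreed.

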